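Release the red-capped sample and trap it

ROBOT

A 6-joint arm with a two-finger parallel gripper is mounted at the origin on the work surface. World frame = base frame: x ahead of the robot, y to its left, z up, the work surface at z = 0. Lengths are in m, angles in rad, forces in N, time in s.
With the tool pointing down it reaches from about 0.375 to 0.925 m from the base axis. Payload 5.7 kg.
Tool frame: the origin (TCP) lies on the front face of the gripper's body, between the roots of the fingers; the fingertips stand 73 mm ahead of it and the grasp point (between the pads) lies 54 mm ahead of it; z points along the fingers, y is the line along which they close (so a half turn about z gives the same grasp; the last joint's range is limited). The gripper opens to 85 mm and grips with 20 to 120 N. Pads are 22 mm wide; open, the fingers measure 114 mm over their backs; the gripper's body (76 mm by 85 mm) begins 54 mm behind the grasp point. The pads swing forward as they close: fully open they stand 13 mm farther back than shut.
Start: joints at [0.986, 0.359, 1.51, -0, 1.272, -0.115], TCP at [0.272, 0.535, 0.304] pointing down, gripper open.
Joint ranges: [-2.97, 2.97], [-1.01, 2.36], [0.21, 2.38], [-0.96, 4.11], [0.2, 2.71], [-2.98, 2.98]. Speed limits (rad/s): [2.39, 2.39, 3.14, 3.14, 3.14, 3.14].

INTERFACE

Orientations are given as a unit quaternion [x, y, z, w].
In Python, from workcell import monitor, imaging, bot gives the robot as it stands.
- The arm moves only by the tool move_arm, never from a script. Its arguments are lists of equal length, an entry for each row: "xyz": the shift along the tool's x, y, z in cm, a list of three; "angular": the turn, a rotation vector about the tool's x, y, z in rad, a list of three. A call has 1 to 20 rows; each row is the pose to reach, as a shift and turn from the pose commanded when the call began, along the tool's axes at that moment; what a row does not reach only later rows make up. A row lasts 1/10 s, in which the tool goes at most 50 mm and 8.59 degrees, less where a joint would pass 70% of its speed; a pose out of reach is approached as far as the arm can. A call with a gripper value outside its range is refused whole. "fingers" is the gripper command: -1 is shut, 1 is fully open, values between are in proportion, set as the call begins (left out, the last holds). The fingers move at their own pace and stop on an object; "squeeze" is the grip in N (left out, the last holds). Time passes only in rows, so rows that repeat a pose let the fingers close. It gives the time, the measured TCP pose, the force, the opening and the grip force at its end, in the units of the state.
- monitor.get_obs(): the state, without advancing time (a new reading comes with each control period).
- imaging.get_image(name): name is "scene" or "top" or "wrist"; returns (picture, depth): 384x512x3 uint8, red, green, blue; 384x512 float32, m along the optical axis (not along the pixel's ray), 0 where there is no reading.
- imaging.camera_params(name): a dict with "fov_y" (degrees; the focal length in pixels is half the picture's height over the tangent of half this angle, whatever the lens; pixels are square), "cx", "cy" (the principal point, pixels), "position" and "orientation" of the camera in the world; the wrist camera has in their place "hand_eye" (4x4, takes a point from camera to tool coordinates, whose origin is the TCP and whose axes are the flange's). Camera axes: x right, y up, looking along -z (the intrinsics and any distortion apply to the point x, -y, -z); pixel columns grow to the right and rows downward; lengths in m; the calibration is good to about 2 mm. A picture is of the moment at which its call begins: read the wrist's pose just before it. camera_params takes no time and is no camera call.
- bot.finish_job(): hands the job in; it is judged then, once.
The state is a dict: "time_s": time; "joints": joint angles; "joint_vel": joint speeds; "tau": joint torques, N m; "tcp_pos": TCP position; "orientation": TCP orientation; "contact_force": force on the tool from outside, world axes, zero at the start; "ft_torque": the same for the moment, N m; "width": finger opening in m; "grip_force": force on a finger pad.
Only numpy, scipy, OpenCV 4.12 (cv2) and the standard library are available. Lean on these libraries where they do the work, as an engineer would, in place of code of your own. Each camera call takes 0.05 s, during which the arm holds its last target. There are 200 camera calls.

TASK

Press down the yellow key of the station that holds the red-capped sample carrier with one finger, so that the carrier pops out, and trap the carrier on the deck with the other finger before it slides to the end. Do not pinch, squeeze or lift the carrier, and leave the blue-capped sample latched and everything else on the bench alone. Finish while still holding: one finger keeping the key down, the other stopping the popped-out carrier.

Things in the scene. Friction and masses are not known exactly. Their poses are not given: they have to be found in the camera images.
- station_red: Fixed white station holding the red-capped carrier (both stations look alike). Origin: on the table under its yellow key's centre. The carrier slides out along its own -x; y across, z up. Block from x=+28 to -112, 70 wide, level deck 45 above the table. From x=-15 to -112 two guide rails, inner faces 37 apart, 5 thick, 9 high above the deck; a collar as high surrounds the key.
- gate_red (a point): Fixed point on the deck at the steel gate, 50 ahead of the key's centre in the slide direction. The gate (3 thick, standing 7 above the deck) goes down with the key; with the key about 7 down it frees the carrier, and a black spring pusher (about 2 N, damped) drives it out at about 30 to 75 mm/s, to the deck end in 1 to 1.5 s if not stopped. The gate rises if the key is let go.
- deck_end_red (a point): Fixed point in the middle of the deck's end edge, on the deck, 112 ahead of the key's centre. Clear deck from the latched carrier's front to this edge is 64 long. Beyond lies an open run-off tray, 64 long x 70 wide x 26 high, on the table.
- key_red (a joint): Travel of this station's yellow key in m: 0 up, 0.010 fully down. Spring return: about 1.5 N at the start of travel, 4 N at full travel, plus up to 2 N of friction from the loaded gate.
- key_red_top (a point): Centre of the key's top face, 28 long (along the station's x) x 34 wide; 67 above the table (22 above the deck) when up, 57 (12 above the deck, so above rails and collar) when fully down. Moves with the key.
- carrier_red: Loose grey sample carrier, block 28 long (slide direction) x 34 wide x 34 high, with a red round cap 18 across x 10 high on top; 44 high in all, about 60 g. Origin: centre of its underside; z up. Latched, it stands on the deck with its origin at x=-34 in the station's frame: rear face 20 and front face 48 ahead of the key's centre.
- station_blue: Fixed white station holding the blue-capped carrier (both stations look alike). Origin: on the table under its yellow key's centre. The carrier slides out along its own -x; y across, z up. Block from x=+28 to -112, 70 wide, level deck 45 above the table. From x=-15 to -112 two guide rails, inner faces 37 apart, 5 thick, 9 high above the deck; a collar as high surrounds the key.
- gate_blue (a point): Fixed point on the deck at the steel gate, 50 ahead of the key's centre in the slide direction. The gate (3 thick, standing 7 above the deck) goes down with the key; with the key about 7 down it frees the carrier, and a black spring pusher (about 2 N, damped) drives it out at about 30 to 75 mm/s, to the deck end in 1 to 1.5 s if not stopped. The gate rises if the key is let go.
- deck_end_blue (a point): Fixed point in the middle of the deck's end edge, on the deck, 112 ahead of the key's centre. Clear deck from the latched carrier's front to this edge is 64 long. Beyond lies an open run-off tray, 64 long x 70 wide x 26 high, on the table.
- key_blue (a joint): Travel of this station's yellow key in m: 0 up, 0.010 fully down. Spring return: about 1.5 N at the start of travel, 4 N at full travel, plus up to 2 N of friction from the loaded gate.
- key_blue_top (a point): Centre of the key's top face, 28 long (along the station's x) x 34 wide; 67 above the table (22 above the deck) when up, 57 (12 above the deck, so above rails and collar) when fully down. Moves with the key.
- carrier_blue: Loose grey sample carrier, block 28 long (slide direction) x 34 wide x 34 high, with a blue round cap 18 across x 10 high on top; 44 high in all, about 60 g. Origin: centre of its underside; z up. Latched, it stands on the deck with its origin at x=-34 in the station's frame: rear face 20 and front face 48 ahead of the key's centre.
- reagent_amber: Loose amber reagent bottle, 36 diameter x 75 high, bystander. Origin: centre of its underside.
- reagent_green: Loose green reagent bottle, 36 diameter x 75 high, bystander. Origin: centre of its underside.
- label_roll: Loose roll of paper labels, 70 diameter x 30 high, bystander. Origin: centre of its underside.
- marker: Loose black marker lying down, 14 diameter, about 120 to 135 long along its x, bystander. Origin: under its middle.
- pen_cup: Loose white plastic cup, 72 diameter x 85 high, bystander. Origin: centre of its underside.
- small_carton: Loose cardboard carton 70 x 100 x 45 high, bystander. Origin: centre of its underside.

How it is judged:
By the outcome, as a careful person would: the job done as asked, in the order asked, and still so for the second after the job is handed in, while the arm keeps its last pose, push and grip.
It also fails if it takes over 32 s, if anything falls off the work surface, if the arm or the gripper's body presses on something with over 40 N, if the wrist force passes 120 N, or if a joint passes its speed limit or range.

## Working session

There is one attempt and no reset: what is moved stays moved. The work goes in short steps, Python scripts to look and compute and a tool call to move; the robot and the scene stay as the last step left them, time stands still between calls to the robot, and variables do not carry over. Pictures are saved under pics/ and viewed, at most 10 in all, crops included, and the job is handed in when it is done.

Besides the shell and the picture viewer there is one more tool, called as a command line: name --argument value ..., lists and objects as JSON in quotes. move_arm: Moves the arm, as the interface text tells. Its arguments: {"type":"object","properties":{"xyz":{"type":"array","items":{"type":"array","items":{"type":"number"}}},"angular":{"type":"array","items":{"type":"array","items":{"type":"number"}}},"fingers":{"type":"number"},"squeeze":{"type":"number"}},"required":["xyz","angular"]}

```bash
ls; mkdir -p pics; python3 - <<'E'
from workcell import monitor, imaging, bot
import cv2,numpy as np
for n in ("top","scene"):
    im,d=imaging.get_image(n); cv2.imwrite(f"pics/{n}0.png",im[:,:,::-1]); np.savez(f"{n}0.npz",im=im,d=d)
    print(n,imaging.camera_params(n))
print(imaging.camera_params("wrist")); print(monitor.get_obs())
E
```

```text
pics
top {'fov_y': 51.01758724769855, 'cx': 251.64893027570537, 'cy': 186.56156936408627, 'position': array([0.54752965, 0.01733671, 1.17422955]), 'orientation': array([ 0.00853011, -0.02369246, -0.70404483,  0.70970894])}
scene {'fov_y': 46.98924109726377, 'cx': 252.51162592400462, 'cy': 190.92752295561615, 'position': array([1.03341909, 0.72043743, 0.91664908]), 'orientation': array([0.10041485, 0.36504933, 0.88895416, 0.25771371])}
{'fov_y': 59.17065906090342, 'cx': 257.02653832636355, 'cy': 187.47278769985934, 'hand_eye': array([[ 3.54620359e-04,  9.63027015e-01,  2.69404607e-01,
         6.90720411e-02],
       [ 9.99999890e-01, -4.23794715e-04,  1.98606249e-04,
         8.27735556e-06],
       [ 3.05435432e-04,  2.69404507e-01, -9.63027060e-01,
        -6.96266191e-02],
       [ 0.00000000e+00,  0.00000000e+00,  0.00000000e+00,
         1.00000000e+00]])}
{'time_s': 0.1, 'joints': array([ 9.85904536e-01,  3.59425817e-01,  1.51131148e+00, -2.12196331e-05,
        1.27252900e+00, -1.15071349e-01]), 'joint_vel': array([ 2.26666127e-05, -1.48059545e-03, -1.52553495e-03, -6.83297979e-04,
        6.43393862e-04,  1.24735482e-03]), 'tau': array([-6.57664968e-04, -5.28651524e+01, -2.79348868e+01, -1.97703680e-04,
        5.04175841e-03,  1.76359083e-05]), 'tcp_pos': array([0.27135826, 0.53457687, 0.30314666]), 'orientation': array([ 2.32752551e-01,  9.72535629e-01, -7.89568947e-04, -2.77405640e-04]), 'contact_force': array([ 0.52416568, -0.60565735,  0.08158842]), 'ft_torque': array([ 0.01474658, -0.00411862,  0.0227576 ]), 'grip_force': 0.0, 'width': 0.08584848558524374}
```

View pics/top0.png

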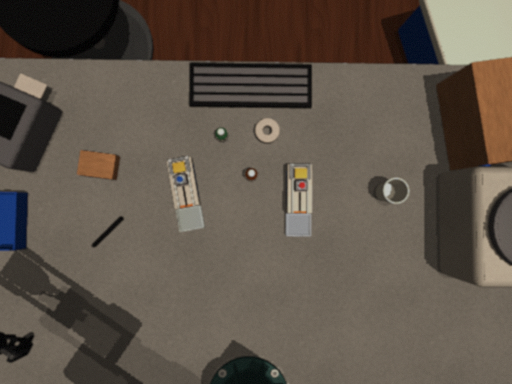

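View pics/scene0.png

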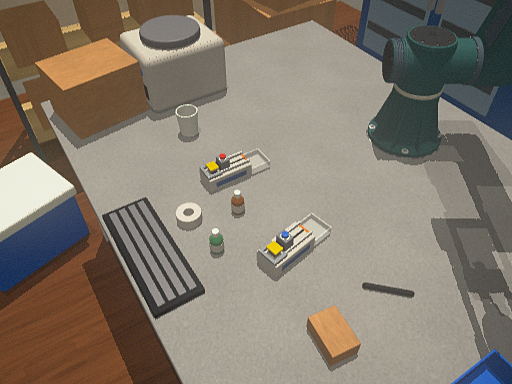

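The top view shows the red station with its key at about (300,172), red cap at (301,185) and tray at (298,222), so it slides toward the robot. The blue station is at (180,165). The scene view agrees: red key at (212,167), cap at (223,157).

```bash
cat > h.py <<'E'
import numpy as np,cv2
from scipy.spatial.transform import Rotation as R
from workcell import monitor, imaging, bot
def campose(n,obs=None):
    p=imaging.camera_params(n)
    if n=="wrist":
        T=np.eye(4);T[:3,:3]=R.from_quat(obs["orientation"]).as_matrix();T[:3,3]=obs["tcp_pos"]
        T=T@p["hand_eye"]
    else:
        T=np.eye(4);T[:3,:3]=R.from_quat(p["orientation"]).as_matrix();T[:3,3]=p["position"]
    return p,T
def onplane(p,T,uv,z):
    f=192/np.tan(np.radians(p["fov_y"]/2))
    d=T[:3,:3]@np.array([(uv[0]-p["cx"])/f,-(uv[1]-p["cy"])/f,-1])
    return T[:3,3]+d*(z-T[2,3])/d[2]
def blobs(im,kind,amin=15):
    h=cv2.cvtColor(im,cv2.COLOR_RGB2HSV);H,S,V=cv2.split(h)
    m={"yellow":(H>20)&(H<34)&(S>150)&(V>120),"red":((H<6)|(H>174))&(S>150)&(V>100)}[kind]
    n,l,s,c=cv2.connectedComponentsWithStats(m.astype(np.uint8))
    return [(s[i,4],c[i],s[i,:4],l==i) for i in range(1,n) if s[i,4]>=amin]
E
python3 - <<'E'
from h import *
for n in("top","scene"):
    im=np.load(n+"0.npz")["im"];d=np.load(n+"0.npz")["d"];p,T=campose(n)
    for k,z in(("yellow",.067),("red",.089)):
        for a,c,b,m in blobs(im,k): print(n,k,a,c.round(1),b,onplane(p,T,c,z).round(4), "depth",np.median(d[m]))
E
```

```text
top yellow 105 [178.4 166.9] [173 162  12  11] [0.6505 0.1957 0.067 ] depth 1.106791
top yellow 99 [300.1 172.9] [295 169  12   9] [ 0.637 -0.14   0.067] depth 1.1132145
top red 20 [301.5 184.8] [299 183   6   5] [ 0.603  -0.1408  0.089 ] depth 1.090039
scene yellow 80 [212.1 165.8] [206 161  13  10] [ 0.6403 -0.1388  0.067 ] depth 1.2617891
scene yellow 137 [274.3 247.4] [266 241  17  14] [0.6535 0.1976 0.067 ] depth 1.0561228
scene red 21 [222.  155.6] [220 154   5   5] [ 0.6062 -0.1392  0.089 ] depth 1.2595714
```

move_arm --xyz '[[-3, -2.3, 0], [-7, -5.4, 0], [-11, -8.5, 0], [-15, -11.6, 0], [-19, -14.7, 0], [-23, -17.8, 0], [-27, -20.8, 0], [-31, -23.9, 0], [-35, -27, 0], [-39, -30.1, 0], [-43, -33.2, 0], [-47, -36.3, 0], [-51, -39.4, 0], [-55, -42.5, 0], [-58, -44.8, 0], [-59.1, -45.7, 0], [-59.1, -45.7, 0], [-59.1, -45.7, 0]]' --angular '[[0, 0, 0.05], [0, 0, 0.12], [0, 0, 0.2], [0, 0, 0.28], [0, 0, 0.36], [0, 0, 0.44], [0, 0, 0.52], [0, 0, 0.6], [0, 0, 0.68], [0, 0, 0.76], [0, 0, 0.84], [0, 0, 0.92], [0, 0, 1.0], [0, 0, 1.06], [0, 0, 1.09], [0, 0, 1.1], [0, 0, 1.1], [0, 0, 1.1]]' --fingers 1

```text
time_s: 1.9
tcp_pos: [0.5908, -0.1391, 0.3033]
orientation: [0.707, 0.708, -0.0, -0.001]
contact_force: [0.8, 0.4, 1.0]
width: 0.085
grip_force: 0.0
```

```bash
python3 - <<'E'
from h import *
o=monitor.get_obs();im,d=imaging.get_image("wrist");cv2.imwrite("pics/w1.png",im[:,:,::-1]);np.savez("w1.npz",im=im,d=d,q=o["orientation"],t=o["tcp_pos"])
print(o["time_s"],o["tcp_pos"],o["orientation"],o["joints"],o["contact_force"])
p,T=campose("wrist",o)
for k,z in(("yellow",.067),("red",.089)):
    for a,c,b,m in blobs(im,k,60):
        cn=max(cv2.findContours(m.astype(np.uint8),0,2)[0],key=cv2.contourArea)
        print(k,a,c.round(1),b,onplane(p,T,c,z).round(4))
        bx=cv2.boxPoints(cv2.minAreaRect(cn));print(np.array([onplane(p,T,q,z) for q in bx])[:,:2].round(4).tolist())
E
```

```text
1.9 [ 0.59082023 -0.13907632  0.3033032 ] [ 7.06689678e-01  7.07522683e-01 -2.10025962e-04 -1.14365066e-03] [-3.45241942e-01  3.70166814e-01  1.49402920e+00  6.19299481e-04
  1.27964531e+00 -3.46598431e-01] [0.78632359 0.42972936 0.97910435]
yellow 1016 [308.4 170. ] [293 153  31  35] [ 0.6371 -0.1389  0.067 ]
[[0.6224, -0.1231], [0.6498, -0.123], [0.6515, -0.1552], [0.6234, -0.1553]]
red 291 [272.3 175.4] [263 166  19  20] [ 0.6028 -0.1389  0.089 ]
[[0.5918, -0.139], [0.6028, -0.1275], [0.6142, -0.1389], [0.6032, -0.1506]]
```

View pics/w1.png

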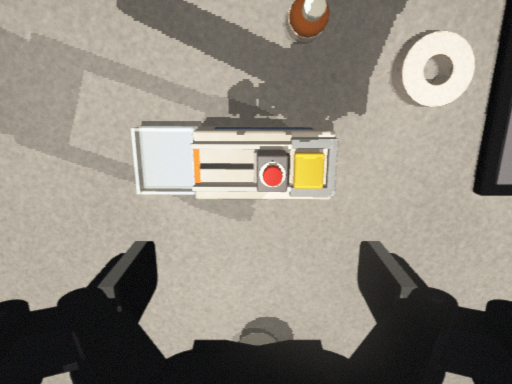

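The wrist view shows the key at (308,170), the red cap at (272,175), an orange deck-end stripe at (196,165) and the tray on the left. The rails run level with the image rows, so station yaw is about 0 and the fingers are aligned. The key-to-cap distance is 34 mm, as specified. The visible fingertips work out to about 60 mm ahead of the TCP when open. I'll descend over the key next.

move_arm --xyz '[[0, 0, 2], [0, 0, 5], [0, 0, 8.5], [0, 0, 12], [0, 0, 14.5], [0, 0, 16], [0, 0, 16.5], [0, 0, 16.5], [0, 0, 16.5]]' --angular '[[0, 0, 0], [0, 0, 0], [0, 0, 0], [0, 0, 0], [0, 0, 0], [0, 0, 0], [0, 0, 0], [0, 0, 0], [0, 0, 0]]'

```text
time_s: 2.85
tcp_pos: [0.5921, -0.1395, 0.14]
orientation: [0.706, 0.708, 0.0, 0.001]
contact_force: [-0.1, -0.6, -0.0]
width: 0.0854
grip_force: 0.0
```

```bash
python3 - <<'E'
from h import *
o=monitor.get_obs();im,d=imaging.get_image("wrist");im2,_=imaging.get_image("scene")
c=cv2.resize(im2[110:230,150:310],(640,480),interpolation=cv2.INTER_CUBIC)
w=cv2.resize(im,(640,480))
cv2.imwrite("pics/w2.png",w[:,:,::-1]);cv2.imwrite("pics/s2.png",c[:,:,::-1])
print(o["time_s"],o["tcp_pos"],o["contact_force"],o["width"])
E
```

```text
2.85 [ 0.59214512 -0.13946482  0.14002436] [-0.05850651 -0.62473158 -0.02644194] 0.08540039570083567
```

View pics/w2.png

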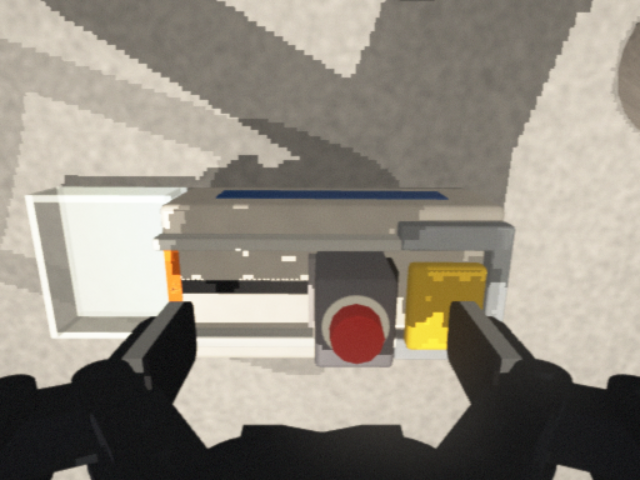

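View pics/s2.png

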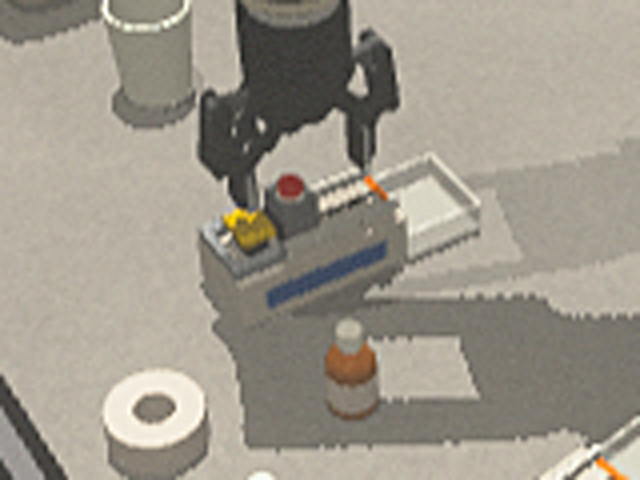

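Both views show the right finger centred over the yellow key (key columns 407–487, finger edge at 450). The other finger is over the deck just before the orange end stripe (about 170,280), and the carrier is still latched. I'll approach to first contact.

move_arm --xyz '[[0, -0.2, 0.4], [0, -0.2, 0.8], [0, -0.2, 1.2], [0, -0.2, 1.4], [0, -0.2, 1.4]]' --angular '[[0, 0, 0], [0, 0, 0], [0, 0, 0], [0, 0, 0], [0, 0, 0]]'

```text
time_s: 3.45
tcp_pos: [0.5896, -0.1402, 0.1246]
orientation: [0.707, 0.707, -0.0, -0.0]
contact_force: [0.2, 0.8, 0.9]
width: 0.0855
grip_force: 0.2
```

move_arm --xyz '[[0, 0, 0.2], [0, 0, 0.4], [0, 0, 0.4]]' --angular '[[0, 0, 0], [0, 0, 0], [0, 0, 0]]'

```text
time_s: 3.75
tcp_pos: [0.5897, -0.1401, 0.1208]
orientation: [0.707, 0.707, -0.0, 0.0]
contact_force: [-0.9, -1.2, 1.4]
width: 0.0852
grip_force: 0.9
```

move_arm --xyz '[[0, 0, 0.2], [0, 0, 0.3], [0, 0, 0.3]]' --angular '[[0, 0, 0], [0, 0, 0], [0, 0, 0]]'

```text
time_s: 4.05
tcp_pos: [0.5897, -0.1401, 0.1178]
orientation: [0.707, 0.707, -0.0, 0.0]
contact_force: [-1.1, -1.0, 3.9]
width: 0.0857
grip_force: 1.6
```

move_arm --xyz '[[0, 0, 0.2], [0, 0, 0.3], [0, 0, 0.3]]' --angular '[[0, 0, 0], [0, 0, 0], [0, 0, 0]]'

```text
time_s: 4.35
tcp_pos: [0.5898, -0.1402, 0.1162]
orientation: [0.707, 0.708, 0.0, 0.0]
contact_force: [-4.7, 0.4, 14.5]
width: 0.0856
grip_force: 7.1
```

```bash
cat > chk.py <<'E'
from h import *
import sys
o=monitor.get_obs();im,d=imaging.get_image("wrist");p,T=campose("wrist",o)
cv2.imwrite(f"pics/{sys.argv[1]}.png",cv2.resize(im,(640,480))[:,:,::-1])
print(o["time_s"],o["tcp_pos"],o["contact_force"],o["width"])
for a,c,b,m in blobs(im,"red",60): print(a,c.round(1),onplane(p,T,c,.089).round(4))
for a,c,b,m in blobs(im,"yellow",60):
    f=192/np.tan(np.radians(p["fov_y"]/2));v,u=np.nonzero(m&(d>0));D=d[v,u]
    P=(T[:3,:3]@np.array([(u-p["cx"])/f*D,-(v-p["cy"])/f*D,-D])).T+T[:3,3]
    print("key z",np.percentile(P[:,2],[10,50,90]).round(4),a)
E
python3 chk.py w3
```

```text
4.35 [ 0.58979614 -0.14018246  0.11619617] [-4.71580832  0.39066634 14.46020326] 0.08555192832400081
2382 [217.8 299.1] [ 0.5763 -0.1367  0.089 ]
key z [0.054  0.0562 0.0571] 2914
```

move_arm --xyz '[[0, 0, -0.05], [0, 0, -0.05], [0, 0, -0.05], [0, 0, -0.05], [0, 0, -0.05], [0, 0, -0.05], [0, 0, -0.05], [0, 0, -0.05], [0, 0, -0.05], [0, 0, -0.05], [0, 0, -0.05], [0, 0, -0.05]]' --angular '[[0, 0, 0], [0, 0, 0], [0, 0, 0], [0, 0, 0], [0, 0, 0], [0, 0, 0], [0, 0, 0], [0, 0, 0], [0, 0, 0], [0, 0, 0], [0, 0, 0], [0, 0, 0]]'

```text
time_s: 5.6
tcp_pos: [0.5897, -0.1401, 0.1163]
orientation: [0.707, 0.708, 0.0, 0.0]
contact_force: [-3.8, 0.7, 10.7]
width: 0.0856
grip_force: 6.1
```

```bash
python3 chk.py w4; python3 -c "
from h import *
im,_=imaging.get_image('scene');cv2.imwrite('pics/s4.png',cv2.resize(im[110:230,150:310],(640,480),interpolation=2)[:,:,::-1])"
```

```text
5.6 [ 0.58974932 -0.14012526  0.11629866] [-3.79956095  0.74719011 10.69506156] 0.0856315834049876
2420 [173.2 298.7] [ 0.5616 -0.1365  0.089 ]
key z [0.054  0.0562 0.0571] 2919
```

View pics/w4.png

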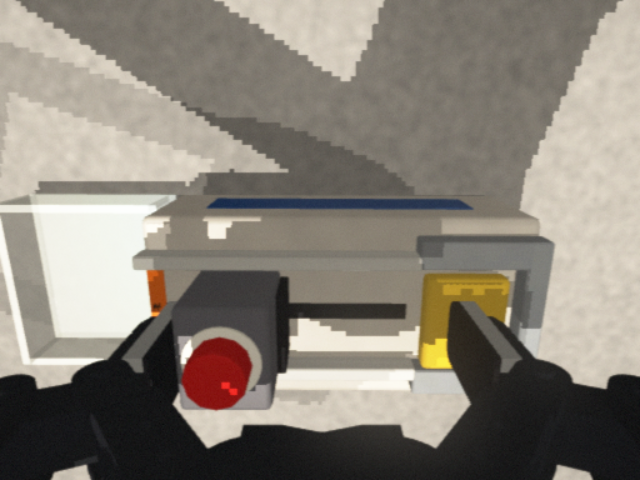

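View pics/s4.png

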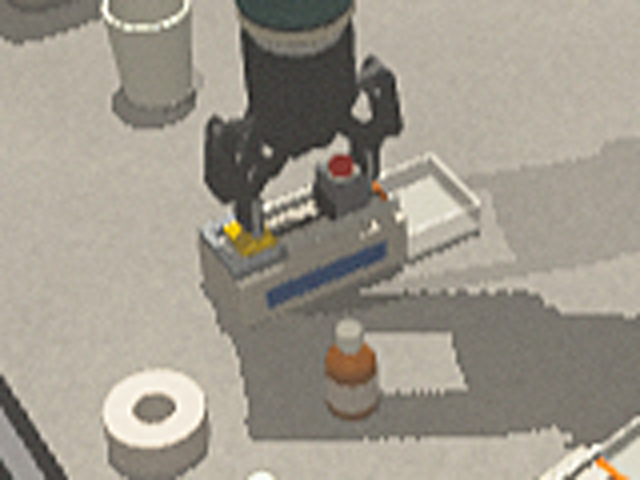

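The carrier (cap at 217,373) rests against the left finger, short of the orange deck end. The right finger holds the key down: its top measures 0.056 m, against 0.057 m when fully down. The cap sits at x=0.5616, where the finger should stop it.

```bash
python3 -c "
from workcell import bot
print(bot.finish_job())"
```

```text
the job is handed in; nothing more can be done
None
```

I handed the job in with one finger holding the red station's yellow key fully down and the other stopping the popped-out red-capped carrier on the deck, about 24 mm short of its end; nothing was pinched or lifted, and the blue station was not approached.

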